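Tare the clip tin on the counting scale

ROBOT

A 6-joint arm with a two-finger parallel gripper is mounted at the origin on the work surface. World frame = base frame: x ahead of the robot, y to its left, z up, the work surface at z = 0. Lengths are in m, angles in rad, forces in N, time in s.
With the tool pointing down it reaches from about 0.25 to 0.775 m from the base axis. Payload 4 kg.
Tool frame: the origin (TCP) lies on the centre line of the jaws, within the pads' length; the fingertips stand 8 mm ahead of it and the grasp point (between the pads) lies 11 mm behind it; z points along the fingers, y is the direction in which the jaws open and shut (so a half turn about z gives the same grasp; the last joint's range is limited). The gripper opens to 94 mm and grips with 3 to 60 N. Pads are 16 mm wide; open, the fingers measure 119 mm over their backs; the gripper's body (75 mm by 177 mm) begins 78 mm behind the grasp point.
Start: joints at [-0.103, 0.087, 1.371, -0, 1.684, -0.103], TCP at [0.55, -0, 0.181] pointing down, gripper open.
Joint ranges: [-3.1, 3.1], [-0.76, 2.03], [0.27, 2.55], [-1.08, 4.22], [0.17, 2.65], [-2.57, 2.57]. Speed limits (rad/s): [2.79, 2.79, 3.14, 3.14, 3.14, 3.14].

INTERFACE

Orientations are given as [roll, pitch, yaw] about the fixed x, y, z axes, in that order (R = Rz(yaw) Ry(pitch) Rx(roll)).
In Python, from bench import * gives the robot as it stands.
- The arm moves only by the tool step_arm, never from a script. Its argument "steps" is a list of rows, each an object of numbers: "jaw": the opening, from 0 (shut) to 1 (fully open); "tx", "ty", "tz": the shift along the tool's x, y, z in m; "ax", "ay", "az": the turn, a rotation vector about the tool's x, y, z in rad. In form: [{"jaw": .., "tx": .., "ty": .., "tz": .., "ax": .., "ay": .., "az": ..}, ...]. A call has 1 to 8 rows; each row is the pose to reach, as a shift and turn from the pose measured when the call began, along the tool's axes at that moment; what a row does not reach only later rows make up. A row lasts 1/10 s, in which the tool goes at most 50 mm and 8.59 degrees, less where a joint would pass 70% of its speed; a pose out of reach is approached as far as the arm can. A call with a gripper value outside its range is refused whole. The fingers move at their own pace and stop on an object; the grip force is fixed at half the most. Time passes only in rows, so rows that repeat a pose let the fingers close. It gives the time, the measured TCP pose, the force and the opening at its end, in the units of the state.
- get_obs(): the state, without advancing time (a new reading comes with each control period).
- snapshot(name): name is "scene" or "side" or "wrist"; returns (picture, depth): 420x560x3 uint8, red, green, blue; 420x560 float32, m along the optical axis (not along the pixel's ray), 0 where there is no reading.
- camera_model(name): a dict with "intrinsics" (3x3 intrinsics, pixels), "k1" (the pictures are not rectified: a ray, as slopes to the right and down, at radius r is drawn at 1 + k1 r^2 times it, then the intrinsics apply), "origin" and "orientation" of the camera in the world. Camera axes: x right, y down, z forward; pixel columns grow to the right and rows downward; lengths in m; the calibration is good to about 2 mm. A picture is of the moment at which its call begins: read the wrist's pose just before it. camera_model takes no time and is no camera call; for the wrist camera it gives the pose at the moment of the call.
- close_job(): hands the job in, once; it reports no verdict.
Trained networks look in the newest picture that a camera, given by its name, has taken for a name from the list of things; names that differ only in an ending like _2 or _b are one class to them, and where a whole thing is asked for, a point or a joint stands for the part that bears it (a point fixed in the world has none). Each returns a list of dicts, best first, with "confidence" (0 to 1); they miss things now and then, are a little off and sometimes report something else, mostly with a low value. They report only what shows in the picture. A call takes as long as a camera call.
- silhouettes(camera, query): "pixels" (420x560 bool, what is visible of it) and "rect" ([left, top, right, bottom] in pixels, round what is visible of it).
The state is a dict: "time": time; "joint_positions": joint angles; "qvel": joint speeds; "joint_torque": joint torques, N m; "tool_pos": TCP position; "ee_rot": TCP orientation; "wrist_force": force on the tool from outside, world axes, zero at the start; "wrist_torque": the same for the moment, N m; "width": finger opening in m.
Only numpy, scipy, OpenCV 4.12 (cv2) and the standard library are available. Lean on these libraries where they do the work, as an engineer would, in place of code of your own. Each camera call takes 0.05 s, during which the arm holds its last target. There are 200 camera calls.

TASK

Stand the open stainless clip tin upright in the middle of the scale's square pan and let go of it. Then, with the tin's weight on the pan, turn the scale's square knob clockwise until the zero mark of the dial lies under the pointer, and let go. Do not shift the stapler, the pencil cup or the toner box.

Things in the scene. Friction and masses are not known exactly. Their poses are not given: they have to be found in the camera images.
- tin_center (a point): Centre (half-way up) of the loose open-topped oblong stainless tin: 100 mm long (its x axis), 58 mm wide (its y axis), 50 mm high, walls 3 mm, z up. It stands upright on the cart, open side up. Mass between 0.17 and 0.34 kg, unknown.
- pan_center (a point): Centre of the top face of the scale's square steel pan, 140 x 140 mm, on the left half of the scale, top about 75 mm above the cart. Its axes are the scale's: x across the scale (away from the robot at yaw 0), y from the dial towards the pan, z up. The pan is on a spring of about 410 N/m and sinks 4 to 8 mm under the tin (16 mm at most).
- knob_grip (a point): Point on the dial's vertical axis at the height to grip the square black knob: 97 mm above the cart. The knob is 40 x 40 mm across its flats (parallel to this point's x and y axes), its top 10 mm above this point and its underside 26 mm below; the white graduated disc (bezel, 128 mm across) below it turns with it, its top 36 mm below this point. The zero mark lies along this point's +x axis. The dial axis lies 180 mm from the pan centre, along -y of the scale.
- zero_mark (a point): The zero mark on the white disc: the one broad black bar (20 x 8 mm) among thin ticks 15 degrees apart; this point is 55 mm from the dial axis, above the bar, at the pointer's height.
- pointer_tip (a point): Near the tip of the thin dark steel pointer, 55 mm from the dial axis, just above the white disc (31 mm below knob_grip). The pointer's end is 58 mm from the axis. It points along the scale's +x with the pan empty and turns clockwise (seen from above) as the pan sinks. The knob does not move it.
- bezel (a joint): Angle of the knob with its white disc, rad; grows clockwise seen from above. Stops at 0 and 5.2. Zero mark and pointer agree when bezel = 2.6 + pointer. It starts between 0.1 and 1.2, so that more than 2.2 rad clockwise are needed, in several grips: turn, let go, take the next pair of flats, turn again. It stays where it is left (friction about 0.05 N m).
- pointer (a joint): Angle of the pointer, rad; 0 with the pan empty, grows clockwise seen from above, 0.8 to 1.7 with the tin on the pan (200 rad per metre that the pan sinks).
- scale: Grey scale base fixed to the cart, 170 mm (x) by 340 mm (y) by 46 mm high; origin at the centre of its underside. Pan centre at y = +90 mm, dial axis at y = -90 mm of it; a round dial socket rises to 54 mm.
- stapler_center (a point): Centre of the loose black stapler, 140 mm long (x) by 38 mm by 57 mm high, standing on the cart. Leave it alone.
- cup_center (a point): Half-way up the axis of the loose white ceramic pencil cup, 80 mm across, 100 mm high, with pencils that stick out to 172 mm above the cart. Leave it alone.
- toner_center (a point): Centre of the loose blue toner cartridge box, 100 mm (x) by 300 mm (y) by 90 mm high. Leave it alone.
- printer: Grey printer fixed on the right of the cart: 400 mm wide (x), 340 mm deep, 240 mm high; origin at the bottom centre of its front face, which looks to +y. Its open flap juts out up to 80 mm in front (+y), 75 to 110 mm above the cart.

How it is judged:
On the way, in this order (a step that is already met when the one before it is completed fails the run):
1. the tin stands on the pan, let go of, with the zero mark not yet under the pointer (horizontal distance between tin_center and pan_center below 0.03 m and z of tin_center in the frame of pan_center below 0.03 m and angle between tin_center's own z axis and vertical below 0.1 rad and contact force between the fingers and anything else below 0.1 N and value of joint pointer above 0.6 rad and horizontal distance between pointer_tip and zero_mark above 0.02 m), for 0.2 s.
2. the zero mark lies under the pointer (horizontal distance between pointer_tip and zero_mark below 0.006 m), for 0.2 s.
At the end, for the whole second after the job is handed in: The tin stands upright and at rest on the pan, its centre within 30 mm of the pan's centre, its weight on the pan (pointer above 0.6 rad), and the zero mark lies within 6 mm of the pointer tip, measured 55 mm from the dial axis (about 6 degrees), with knob and pointer at rest (horizontal distance between tin_center and pan_center below 0.03 m and z of tin_center in the frame of pan_center between 0.02 and 0.03 m and angle between tin_center's own z axis and vertical below 0.1 rad and value of joint pointer above 0.6 rad and horizontal distance between pointer_tip and zero_mark below 0.006 m and velocity of joint bezel between -0.05 and 0.05 rad/s and velocity of joint pointer between -0.1 and 0.1 rad/s); the robot touches nothing.
It fails at once if the stapler is shifted by more than 20 mm (distance of stapler_center from where it was at the start of the episode above 0.02 m).
It fails at once if the pencil cup is shifted by more than 20 mm (distance of cup_center from where it was at the start of the episode above 0.02 m).
It fails at once if the toner box is shifted by more than 20 mm (distance of toner_center from where it was at the start of the episode above 0.02 m).
It fails at once if the tin is tipped over (angle between tin_center's own z axis and vertical above 0.6 rad).
It also fails if it takes over 64 s, if anything falls off the work surface, if the arm or the gripper's body presses on something with over 40 N, if the wrist force passes 120 N, or if a joint passes its speed limit or range.

## Working session

There is one attempt and no reset: what is moved stays moved. The work goes in short steps, Python scripts to look and compute and a tool call to move; the robot and the scene stay as the last step left them, time stands still between calls to the robot, and variables do not carry over. Pictures are saved under pics/ and viewed, about 8 in all and at most 12, crops included, and the job is handed in when it is done.

Besides the shell and the picture viewer there is one more tool, called after "Emit:" as name([rows], argument=value, ...), one row to a line, values as JSON. step_arm: Moves the arm, as the interface text tells. Its arguments: {"type":"object","properties":{"steps":{"type":"array"}},"required":["steps"]}

```bash
mkdir -p pics; ls; cat > h.py <<'E'
from bench import *
import numpy as np, cv2
from scipy.spatial.transform import Rotation as R
def cam(n):
    m=camera_model(n); K=np.array(m["intrinsics"]); o=np.array(m["origin"]); q=np.array(m["orientation"])
    Rm=q if q.shape==(3,3) else R.from_euler("xyz",q).as_matrix() if q.shape==(3,) else None
    return K,m["k1"],o,Rm
def rays(n,uv):
    K,k1,o,Rm=cam(n); uv=np.atleast_2d(uv).astype(float)
    d=np.stack([(uv[:,0]-K[0,2])/K[0,0],(uv[:,1]-K[1,2])/K[1,1]],1); s=d.copy()
    for _ in range(20): s=d/(1+k1*(s**2).sum(1,keepdims=True))
    return o,np.c_[s,np.ones(len(s))],Rm
def pts(n,uv,z):   # with depth
    o,s,Rm=rays(n,uv); return o+(s*np.asarray(z)[:,None])@Rm.T
def plane(n,uv,h): # intersect with z=h
    o,s,Rm=rays(n,uv); d=s@Rm.T; return o+d*((h-o[2])/d[:,2])[:,None]
def proj(n,P):
    K,k1,o,Rm=cam(n); c=(np.atleast_2d(P)-o)@Rm; s=c[:,:2]/c[:,2:]; s=s*(1+k1*(s**2).sum(1,keepdims=True))
    return s*[K[0,0],K[1,1]]+[K[0,2],K[1,2]]
def maskpts(n,mask,depth):
    v,u=np.nonzero(mask&(depth>0)); return pts(n,np.c_[u,v],depth[v,u])
E
python3 - <<'E'
from h import *
print(get_obs())
for n in("scene","side","wrist"):
    print(n,camera_model(n))
    im,d=snapshot(n); np.savez("/tmp/%s.npz"%n,im=im,d=d); cv2.imwrite(f"pics/{n}0.png",im[...,::-1])
    for q in("tin_center","pan_center","knob_grip","zero_mark","pointer_tip","scale","stapler_center","cup_center","toner_center","printer"):
        for s in silhouettes(n,q)[:1]:
            P=maskpts(n,s["pixels"],d)
            print(q,round(s["confidence"],2),s["rect"],P.shape[0],np.percentile(P,[2,50,98],axis=0).round(3).tolist() if len(P) else '')
            np.save(f"/tmp/{n}_{q}.npy",s["pixels"])
E
```

```text
pics
{'time': 0.0, 'joint_positions': array([-1.03087969e-01,  8.79673927e-02,  1.37220964e+00, -1.32449552e-05,
        1.68357662e+00, -1.03129609e-01]), 'qvel': array([-0.00127335, -0.00114721,  0.00131825, -0.00083681,  0.00076395,
        0.00137218]), 'joint_torque': array([ 1.28542815e-03, -3.40182602e+01, -3.02423716e+01,  7.18220207e-02,
        3.29729996e-02, -1.13141955e-04]), 'tool_pos': array([5.49419418e-01, 5.70929240e-05, 1.79420080e-01]), 'ee_rot': array([-3.13944178e+00, -2.09373886e-04,  1.57083627e+00]), 'wrist_force': array([-0.35270965,  0.66798284,  0.17094705]), 'wrist_torque': array([-0.06012982,  0.05202654, -0.06559551]), 'width': 0.09388901640033259}
scene {'intrinsics': array([[465.76802645,   0.        , 284.30606425],
       [  0.        , 465.76802645, 207.12459731],
       [  0.        ,   0.        ,   1.        ]]), 'k1': -0.15827816386066895, 'origin': array([ 1.37292576, -0.54479938,  0.90876373]), 'orientation': array([-2.30044168, -0.01994482,  1.00186457])}
tin_center 0.61 [345.8, 175.0, 383.8, 205.6] 943 [[0.526, 0.196, -0.005], [0.604, 0.251
[... 2980 characters left out ...]
, 146.0, 292.1, 332.9] 19523 [[0.394, -0.106, 0.073], [0.48, -0.023, 0.074], [0.545, 0.039, 0.076]]
knob_grip 0.67 [213.3, 369.9, 334.0, 420.0] 5145 [[0.479, -0.234, 0.059], [0.536, -0.193, 0.06], [0.598, -0.176, 0.105]]
zero_mark 0.7 [215.0, 368.1, 333.8, 419.9] 5022 [[0.48, -0.234, 0.059], [0.537, -0.194, 0.06], [0.597, -0.177, 0.105]]
pointer_tip 0.46 [290.5, 379.6, 325.8, 391.4] 165 [[0.555, -0.198, 0.06], [0.576, -0.189, 0.066], [0.592, -0.181, 0.067]]
scale 0.65 [88.4, 127.9, 366.6, 419.7] 36730 [[0.394, -0.231, 0.04], [0.503, -0.047, 0.073], [0.618, 0.049, 0.091]]
toner_center 0.86 [452.6, 34.1, 556.3, 331.5] 25241 [[0.733, -0.112, 0.006], [0.742, 0.027, 0.085], [0.786, 0.134, 0.091]]
```

```bash
python3 - <<'E'
from h import *
def fit(n,q,lo,hi):
    z=np.load(f"/tmp/{n}.npz"); m=np.load(f"/tmp/{n}_{q}.npy"); P=maskpts(n,m,z["d"]); P=P[(P[:,2]>lo)&(P[:,2]<hi)]
    r=cv2.minAreaRect((P[:,:2]*1000).astype(np.float32)); print(n,q,len(P),r,P[:,2].mean().round(4))
for n in("scene","side","wrist"):
    fit(n,"pan_center",.06,.085)
    fit(n,"knob_grip",.098,.112); fit(n,"knob_grip",.05,.07)
for n in("scene","side"): fit(n,"tin_center",.035,.06); fit(n,"tin_center",-.01,.06); fit(n,"stapler_center",.03,.07);fit(n,"cup_center",.03,.09);fit(n,"toner_center",.08,.1)
a=cv2.imread("pics/scene0.png")[110:320,150:420]; b=cv2.imread("pics/side0.png")[150:420,180:400]
cv2.imwrite("pics/a.png",np.hstack([cv2.resize(a,None,fx=1.7,fy=2,interpolation=3)[:420],cv2.resize(b,(340,420))]))
E
```

```text
scene pan_center 1530 ((473.9670715332031, -41.86048889160156), (143.5482177734375, 143.82989501953125), 23.934099197387695) 0.0715
scene knob_grip 182 ((542.0612182617188, -208.75689697265625), (40.29679870605469, 45.074928283691406), 48.697662353515625) 0.1032
scene knob_grip 992 ((544.5960693359375, -209.54275512695312), (124.55384826660156, 120.67767333984375), 65.14521026611328) 0.0582
side pan_center 1970 ((469.9925842285156, -37.78307342529297), (140.1371612548828, 144.2366180419922), 22.423677444458008) 0.0754
side knob_grip 149 ((536.856689453125, -202.93865966796875), (41.0613899230957, 40.03212356567383), 49.1547737121582) 0.1059
side knob_grip 684 ((541.9306640625, -195.88015747070312), (113.9168472290039, 131.58462524414062), 78.60816955566406) 0.0611
wrist pan_center 19518 ((469.4194641113281, -37.9423828125), (140.15611267089844, 140.17410278320312), 22.684383392333984) 0.0741
wrist knob_grip 364 ((535.0267944335938, -187.2647705078125), (44.41819381713867, 21.3933162689209), 10.199139595031738) 0.1031
wrist knob_grip 3824 ((537.9241943359375, -203.8652801513672), (128
[... 657 characters left out ...]
7, 302.7503967285156), 2.762664318084717) 0.0878
side tin_center 508 ((599.3522338867188, 252.56468200683594), (103.0299301147461, 58.766197204589844), 75.8720932006836) 0.0456
side tin_center 1554 ((603.6136474609375, 233.37823486328125), (140.19845581054688, 77.10009002685547), 76.71388244628906) 0.0239
side stapler_center 1064 ((490.77349853515625, 400.09454345703125), (133.5384521484375, 30.536771774291992), 71.40248107910156) 0.0542
side cup_center 947 ((438.61602783203125, 245.10414123535156), (77.39502716064453, 74.27257537841797), 59.2188606262207) 0.0629
side toner_center 3074 ((789.8070068359375, -8.31646728515625), (102.85050201416016, 300.8143310546875), 2.466629981994629) 0.0907
```

View pics/a.png

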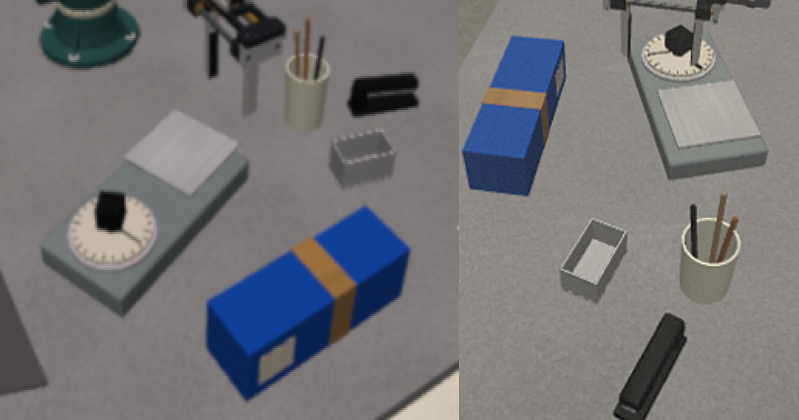

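View pics/wrist0.png

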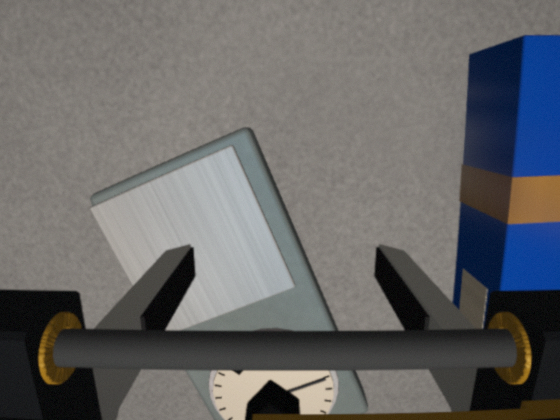

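Emit:
step_arm([
  {"jaw":1,"tx":0.05,"ty":0.01,"tz":0,"ax":0,"ay":0,"az":0.1},
  {"jaw":1,"tx":0.1,"ty":0.02,"tz":0,"ax":0,"ay":0,"az":0.2},
  {"jaw":1,"tx":0.15,"ty":0.03,"tz":0,"ax":0,"ay":0,"az":0.245},
  {"jaw":1,"tx":0.2,"ty":0.04,"tz":0,"ax":0,"ay":0,"az":0.245},
  {"jaw":1,"tx":0.24,"ty":0.051,"tz":0,"ax":0,"ay":0,"az":0.245},
  {"jaw":1,"tx":0.252,"ty":0.051,"tz":0,"ax":0,"ay":0,"az":0.245},
  {"jaw":1,"tx":0.252,"ty":0.051,"tz":0,"ax":0,"ay":0,"az":0.245},
])

```text
time: 2.35
tool_pos: [0.6005, 0.2537, 0.1798]
ee_rot: [-3.141, 0.001, 1.329]
wrist_force: [0.4, 0.5, 0.3]
width: 0.094
```

```bash
cat >> h.py <<'E'
def tool():
    o=get_obs(); return o,np.array(o["tool_pos"]),R.from_euler("xyz",o["ee_rot"]).as_matrix()
def delta(target):
    o,p,M=tool(); return (M.T@(np.array(target)-p)).round(4)
E
python3 - <<'E'
from h import *
o,p,M=tool(); print(o["time"],p,o["ee_rot"])
im,d=snapshot("wrist"); cv2.imwrite("pics/w1.png",im[...,::-1])
for s in silhouettes("wrist","tin_center")[:1]:
    P=maskpts("wrist",s["pixels"],d); print(s["confidence"],s["rect"],len(P))
    T=P[(P[:,2]>.042)&(P[:,2]<.06)]; print(len(T),np.median(T[:,2]),cv2.minAreaRect((T[:,:2]*1000).astype(np.float32)))
print(delta([.600,.252,.02]))
E
```

```text
2.35 [0.60054304 0.25369978 0.17975997] [-3.14054662e+00  8.20361895e-04  1.32887955e+00]
0.63 [254.9, 143.0, 318.8, 255.7] 6767
1328 0.04944662419611995 ((599.8755493164062, 250.112548828125), (100.5908203125, 58.08283615112305), 75.67950439453125)
[ 0.001  -0.0012  0.1605]
```

View pics/w1.png

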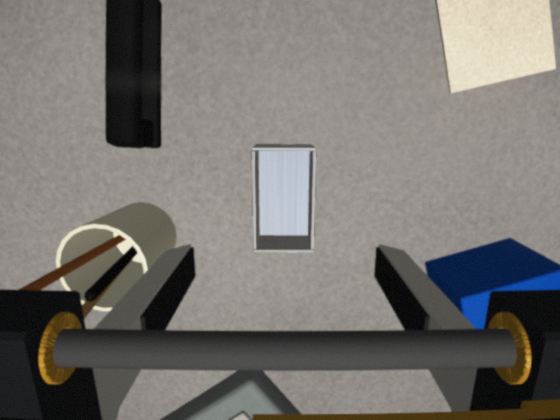

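Emit:
step_arm([
  {"jaw":1,"tx":-0.003,"ty":0,"tz":0.05,"ax":0,"ay":0,"az":0},
  {"jaw":1,"tx":-0.003,"ty":0,"tz":0.1,"ax":0,"ay":0,"az":0},
  {"jaw":1,"tx":-0.003,"ty":0,"tz":0.14,"ax":0,"ay":0,"az":0},
  {"jaw":1,"tx":-0.003,"ty":0,"tz":0.16,"ax":0,"ay":0,"az":0},
  {"jaw":1,"tx":-0.003,"ty":0,"tz":0.16,"ax":0,"ay":0,"az":0},
  {"jaw":0.5,"tx":-0.003,"ty":0,"tz":0.16,"ax":0,"ay":0,"az":0},
  {"jaw":0.5,"tx":-0.003,"ty":0,"tz":0.16,"ax":0,"ay":0,"az":0},
  {"jaw":0.5,"tx":-0.003,"ty":0,"tz":0.16,"ax":0,"ay":0,"az":0},
])

```text
time: 3.25
tool_pos: [0.602, 0.2479, 0.0235]
ee_rot: [3.137, -0.001, 1.325]
wrist_force: [-0.6, -0.4, 0.3]
width: 0.0733
```

Emit:
step_arm([
  {"jaw":0.5,"tx":0,"ty":0,"tz":0,"ax":0,"ay":0,"az":0},
  {"jaw":0.5,"tx":0,"ty":0,"tz":0,"ax":0,"ay":0,"az":0},
  {"jaw":0.5,"tx":0,"ty":0,"tz":-0.04,"ax":0,"ay":0,"az":0},
  {"jaw":0.5,"tx":0,"ty":0,"tz":-0.08,"ax":0,"ay":0,"az":0},
  {"jaw":0.5,"tx":0,"ty":0,"tz":-0.12,"ax":0,"ay":0,"az":0},
  {"jaw":0.5,"tx":0,"ty":0,"tz":-0.12,"ax":0,"ay":0,"az":0},
])

```text
time: 3.85
tool_pos: [0.6055, 0.2493, 0.1527]
ee_rot: [3.124, -0.009, 1.325]
wrist_force: [0.5, 0.6, 1.5]
width: 0.0466
```

```bash
python3 - <<'E'
from h import *
im,d=snapshot("wrist");o,p,M=tool()
for n in("wrist","side"):
    im,d=snapshot(n)
    for s in silhouettes(n,"tin_center")[:1]:
        P=maskpts(n,s["pixels"],d); zt=np.percentile(P[:,2],97);print(n,s["confidence"],len(P),zt,p)
        T=P[(P[:,2]>zt-.008)&(P[:,2]<zt+.01)]; print(cv2.minAreaRect((T[:,:2]*1000).astype(np.float32)))
print(delta([.4695,-.038,.12]),o["wrist_force"])
E
```

```text
wrist 0.81 8207 0.04387903623275096 [0.6039313  0.2488315  0.14893777]
((599.4548950195312, 250.9077911376953), (100.44615173339844, 58.17879104614258), 75.52796936035156)
side 0.88 1525 0.051900207466718556 [0.6039313  0.2488315  0.14893777]
((603.564453125, 252.6948699951172), (102.53541564941406, 59.83528518676758), 76.21368408203125)
[-0.3088 -0.0573  0.0213] [-0.15717342  0.45286108 -0.41735731]
```

Emit:
step_arm([
  {"jaw":1,"tx":0.002,"ty":-0.004,"tz":0,"ax":0,"ay":0,"az":0},
  {"jaw":1,"tx":0.002,"ty":-0.004,"tz":0,"ax":0,"ay":0,"az":0},
  {"jaw":1,"tx":0.002,"ty":-0.004,"tz":0,"ax":0,"ay":0,"az":0},
  {"jaw":1,"tx":0.002,"ty":-0.004,"tz":0,"ax":0,"ay":0,"az":0},
  {"jaw":1,"tx":0.002,"ty":-0.004,"tz":0,"ax":0,"ay":0,"az":0},
  {"jaw":1,"tx":0.002,"ty":-0.004,"tz":0,"ax":0,"ay":0,"az":0},
  {"jaw":1,"tx":0.002,"ty":-0.004,"tz":0.04,"ax":0,"ay":0,"az":0},
  {"jaw":1,"tx":0.002,"ty":-0.004,"tz":0.06,"ax":0,"ay":0,"az":0},
])

```text
time: 4.9
tool_pos: [0.5962, 0.2501, 0.0791]
ee_rot: [-3.141, 0.002, 1.325]
wrist_force: [-0.0, 0.3, -0.5]
width: 0.0941
```

```bash
python3 - <<'E'
from h import *
o,p,M=tool(); print(p,o["ee_rot"],o["width"],delta([.6,.2505,.02]), R.from_matrix(M.T@R.from_euler("xyz",[np.pi,0,1.325]).as_matrix()).as_rotvec().round(3))
E
```

```text
[0.59623592 0.25010178 0.07907106] [-3.14102075e+00  1.76110069e-03  1.32466378e+00] 0.09412552807921606 [0.0014 0.0036 0.0591] [-0.001  0.002 -0.   ]
```

Emit:
step_arm([
  {"jaw":1,"tx":0.001,"ty":0.0035,"tz":0.03,"ax":0,"ay":0,"az":0},
  {"jaw":1,"tx":0.001,"ty":0.0035,"tz":0.058,"ax":0,"ay":0,"az":0},
  {"jaw":0.5,"tx":0.001,"ty":0.0035,"tz":0.058,"ax":0,"ay":0,"az":0},
  {"jaw":0.5,"tx":0.001,"ty":0.0035,"tz":0.058,"ax":0,"ay":0,"az":0},
  {"jaw":0.5,"tx":0.001,"ty":0.0035,"tz":0.058,"ax":0,"ay":0,"az":0},
  {"jaw":0.5,"tx":0.001,"ty":0.0035,"tz":0.058,"ax":0,"ay":0,"az":0},
  {"jaw":0.5,"tx":0.001,"ty":0.0035,"tz":0.058,"ax":0,"ay":0,"az":0},
  {"jaw":0.5,"tx":0.001,"ty":0.0035,"tz":0.058,"ax":0,"ay":0,"az":0},
])

```text
time: 5.7
tool_pos: [0.6014, 0.2505, 0.0233]
ee_rot: [3.138, -0.0, 1.325]
wrist_force: [0.4, 0.0, 4.2]
width: 0.0569
```

Emit:
step_arm([
  {"jaw":0.5,"tx":0,"ty":0,"tz":0,"ax":0,"ay":0,"az":0},
  {"jaw":0.5,"tx":0,"ty":0,"tz":0,"ax":0,"ay":0,"az":0},
  {"jaw":0.5,"tx":0,"ty":0,"tz":0,"ax":0,"ay":0,"az":0},
])

```text
time: 6.0
tool_pos: [0.6012, 0.2505, 0.0233]
ee_rot: [3.139, -0.0, 1.325]
wrist_force: [0.4, -0.1, 1.1]
width: 0.0568
```

Emit:
step_arm([
  {"jaw":0.5,"tx":0,"ty":0,"tz":-0.04,"ax":0,"ay":0,"az":0},
  {"jaw":0.5,"tx":0,"ty":0,"tz":-0.08,"ax":0,"ay":0,"az":0},
  {"jaw":0.5,"tx":0,"ty":0,"tz":-0.12,"ax":0,"ay":0,"az":0},
  {"jaw":0.5,"tx":-0.02,"ty":0,"tz":-0.13,"ax":0,"ay":0,"az":0},
  {"jaw":0.5,"tx":-0.06,"ty":0,"tz":-0.13,"ax":0,"ay":0,"az":0},
  {"jaw":0.5,"tx":-0.1,"ty":0,"tz":-0.13,"ax":0,"ay":0,"az":0},
  {"jaw":0.5,"tx":-0.14,"ty":0,"tz":-0.13,"ax":0,"ay":0,"az":0},
  {"jaw":0.5,"tx":-0.17,"ty":-0.01,"tz":-0.13,"ax":0,"ay":0,"az":0},
])

```text
time: 6.8
tool_pos: [0.5476, 0.0843, 0.1502]
ee_rot: [-3.14, 0.003, 1.322]
wrist_force: [0.1, 0.0, -2.2]
width: 0.0561
```

Emit:
step_arm([
  {"jaw":0.5,"tx":-0.03,"ty":-0.01,"tz":0,"ax":0,"ay":0,"az":0},
  {"jaw":0.5,"tx":-0.07,"ty":-0.02,"tz":0,"ax":0,"ay":0,"az":0},
  {"jaw":0.5,"tx":-0.1,"ty":-0.03,"tz":0,"ax":0,"ay":0,"az":0},
  {"jaw":0.5,"tx":-0.12,"ty":-0.04,"tz":0,"ax":0,"ay":0,"az":0},
  {"jaw":0.5,"tx":-0.14,"ty":-0.048,"tz":0,"ax":0,"ay":0,"az":0},
  {"jaw":0.5,"tx":-0.14,"ty":-0.048,"tz":0,"ax":0,"ay":0,"az":0},
])

```text
time: 7.4
tool_pos: [0.4635, -0.0418, 0.1483]
ee_rot: [-3.136, 0.005, 1.318]
wrist_force: [0.1, 0.6, -3.3]
width: 0.0565
```

```bash
python3 - <<'E'
from h import *
o,p,M=tool(); print(p,o["ee_rot"],o["width"],o["wrist_force"],delta([.4695,-.038,.096]), R.from_matrix(M.T@R.from_euler("xyz",[np.pi,0,1.325]).as_matrix()).as_rotvec().round(3))
for n in("wrist","side","scene"):
    im,d=snapshot(n)
    cv2.imwrite(f"pics/{n}2.png",im[...,::-1])
    for s in silhouettes(n,"tin_center")[:1]:
        P=maskpts(n,s["pixels"],d); print(n,s["confidence"],len(P),np.percentile(P,[2,50,98],axis=0).round(3).tolist())
E
```

```text
[ 0.4634869  -0.04179214  0.14833274] [-3.13613344  0.00482212  1.31840614] 0.056478097117586876 [ 0.06538982  0.63241823 -3.26366242] [0.0054 0.0052 0.0523] [-0.005  0.005 -0.007]
wrist 0.89 19725 [[0.432, -0.088, 0.127], [0.465, -0.038, 0.129], [0.501, 0.014, 0.175]]
side 0.97 1020 [[0.436, -0.091, 0.127], [0.469, -0.037, 0.15], [0.503, 0.017, 0.177]]
scene 0.55 937 [[0.432, -0.094, 0.124], [0.487, -0.047, 0.152], [0.509, 0.011, 0.174]]
```

Emit:
step_arm([
  {"jaw":0.5,"tx":0.003,"ty":0.003,"tz":0.01,"ax":0,"ay":0,"az":0},
  {"jaw":0.5,"tx":0.003,"ty":0.003,"tz":0.025,"ax":0,"ay":0,"az":0},
  {"jaw":0.5,"tx":0.003,"ty":0.003,"tz":0.04,"ax":0,"ay":0,"az":0},
  {"jaw":0.5,"tx":0.003,"ty":0.003,"tz":0.04,"ax":0,"ay":0,"az":0},
  {"jaw":0.5,"tx":0.003,"ty":0.003,"tz":0.04,"ax":0,"ay":0,"az":0},
])

```text
time: 8.2
tool_pos: [0.4702, -0.0364, 0.1095]
ee_rot: [-3.138, 0.003, 1.324]
wrist_force: [0.6, -0.2, -3.5]
width: 0.0566
```

```bash
python3 - <<'E'
from h import *
o,p,M=tool(); print(p,o["ee_rot"],o["width"],o["wrist_force"],delta([.4695,-.038,.094]), R.from_matrix(M.T@R.from_euler("xyz",[np.pi,0,1.325]).as_matrix()).as_rotvec().round(3))
E
```

```text
[ 0.47020006 -0.03636212  0.1094907 ] [-3.13822645e+00  2.86459967e-03  1.32423481e+00] 0.056608250110599945 [ 0.5802642  -0.17982442 -3.52189917] [-0.0017 -0.0002  0.0155] [-0.003  0.003 -0.001]
```

Emit:
step_arm([
  {"jaw":0.5,"tx":-0.0015,"ty":0,"tz":0.008,"ax":0,"ay":0,"az":0},
  {"jaw":0.5,"tx":-0.0015,"ty":0,"tz":0.014,"ax":0,"ay":0,"az":0},
  {"jaw":0.5,"tx":-0.0015,"ty":0,"tz":0.018,"ax":0,"ay":0,"az":0},
  {"jaw":0.5,"tx":-0.0015,"ty":0,"tz":0.018,"ax":0,"ay":0,"az":0},
  {"jaw":0.5,"tx":-0.0015,"ty":0,"tz":0.018,"ax":0,"ay":0,"az":0},
])

```text
time: 8.7
tool_pos: [0.4703, -0.038, 0.0921]
ee_rot: [-3.14, 0.003, 1.324]
wrist_force: [1.2, -0.4, 0.0]
width: 0.0566
```

Emit:
step_arm([
  {"jaw":0.8,"tx":0,"ty":0,"tz":0,"ax":0,"ay":0,"az":0},
  {"jaw":1,"tx":0,"ty":0,"tz":0,"ax":0,"ay":0,"az":0},
  {"jaw":1,"tx":0,"ty":0,"tz":0,"ax":0,"ay":0,"az":0},
  {"jaw":1,"tx":0,"ty":0,"tz":0,"ax":0,"ay":0,"az":0},
  {"jaw":1,"tx":0,"ty":0,"tz":0,"ax":0,"ay":0,"az":0},
  {"jaw":1,"tx":0,"ty":0,"tz":0,"ax":0,"ay":0,"az":0},
])

```text
time: 9.3
tool_pos: [0.4703, -0.038, 0.0921]
ee_rot: [-3.14, 0.003, 1.324]
wrist_force: [0.5, 0.3, -0.4]
width: 0.0939
```

Emit:
step_arm([
  {"jaw":1,"tx":0,"ty":0,"tz":-0.04,"ax":0,"ay":0,"az":0},
  {"jaw":1,"tx":0,"ty":0,"tz":-0.08,"ax":0,"ay":0,"az":0},
  {"jaw":1,"tx":-0.03,"ty":0,"tz":-0.12,"ax":0,"ay":0,"az":0},
  {"jaw":1,"tx":-0.08,"ty":0.04,"tz":-0.12,"ax":0,"ay":0,"az":0},
  {"jaw":1,"tx":-0.13,"ty":0.06,"tz":-0.12,"ax":0,"ay":0,"az":0},
  {"jaw":1,"tx":-0.16,"ty":0.07,"tz":-0.12,"ax":0,"ay":0,"az":0},
  {"jaw":1,"tx":-0.16,"ty":0.07,"tz":-0.12,"ax":0,"ay":0,"az":0},
  {"jaw":1,"tx":-0.16,"ty":0.07,"tz":-0.12,"ax":0,"ay":0,"az":0},
])

```text
time: 10.1
tool_pos: [0.4991, -0.2107, 0.2117]
ee_rot: [-3.138, 0.002, 1.322]
wrist_force: [1.0, 1.0, -0.5]
width: 0.0938
```

```bash
python3 - <<'E'
from h import *
o,p,M=tool(); print(o["time"],p,o["ee_rot"],o["width"],o["wrist_force"])
V=[]
for n in("wrist","side","scene"):
    im,d=snapshot(n); np.savez(f"/tmp/{n}3.npz",im=im,d=d); 
    cv2.imwrite(f"pics/{n}3.png",im[...,::-1])
    for q in("tin_center","pan_center","knob_grip","pointer_tip"):
      for s in silhouettes(n,q)[:1]:
        P=maskpts(n,s["pixels"],d); print(n,q,s["confidence"],s["rect"],len(P),np.percentile(P,[2,50,98],axis=0).round(3).tolist())
a=cv2.imread("pics/wrist3.png"); b=cv2.imread("pics/scene3.png")[150:260,150:310]; c=cv2.imread("pics/side3.png")[130:260,270:390]
cv2.imwrite("pics/b.png",np.hstack([a,np.vstack([cv2.resize(b,(230,210)),cv2.resize(c,(230,210))])]))
E
```

```text
10.1 [ 0.49908315 -0.21071612  0.21169914] [-3.13807359e+00  1.81483070e-03  1.32182831e+00] 0.09379357437615818 [ 0.97946386  1.03375024 -0.48828217]
wrist pan_center 0.64 [96.5, 0.0, 313.1, 135.7] 10339 [[0.389, -0.117, 0.067], [0.467, -0.069, 0.068], [0.55, -0.005, 0.07]]
wrist knob_grip 0.76 [256.3, 109.3, 387.3, 240.1] 13159 [[0.483, -0.258, 0.06], [0.538, -0.196, 0.061], [0.596, -0.144, 0.108]]
wrist pointer_tip 0.64 [348.3, 200.0, 367.8, 217.8] 86 [[0.558, -0.246, 0.061], [0.565, -0.234, 0.067], [0.575, -0.226, 0.069]]
side tin_center 0.63 [325.9, 198.2, 357.8, 240.4] 1079 [[0.434, -0.088, 0.069], [0.471, -0.044, 0.092], [0.507, 0.019, 0.12]]
side knob_grip 0.57 [298.8, 166.0, 340.9, 199.1] 1055 [[0.481, -0.251, 0.056], [0.537, -0.191, 0.062], [0.595, -0.143, 0.108]]
scene tin_center 0.66 [237.6, 165.8, 277.5, 199.0] 1004 [[0.437, -0.093, 0.065], [0.488, -0.041, 0.094], [0.513, 0.012, 0.116]]
scene pan_center 0.7 [225.9, 178.7, 292.6, 208.3] 741 [[0.423, -0.122, 0.061], [0.51, -0.071, 0.065], [0.554, 0.038, 0.068]]
scene knob_grip 0.66 [191.9, 205.7, 240.0, 242.9] 1360 [[0.488, -0.267, 0.053], [0.554, -0.215, 0.059], [0.601, -0.151, 0.105]]
```

View pics/b.png

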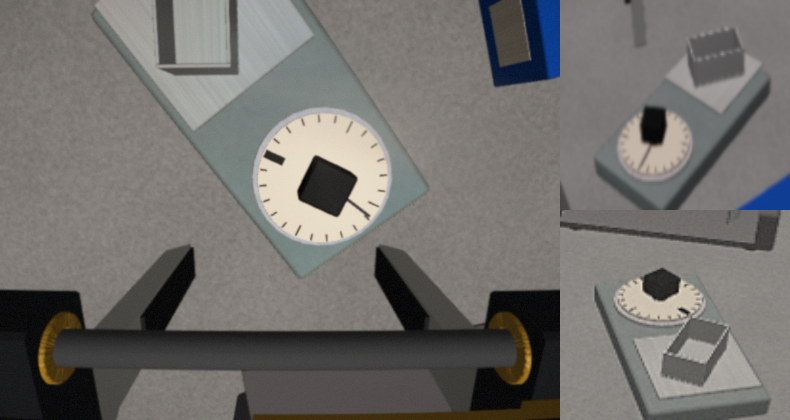

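```bash
cat >> h.py <<'E'
def dial(im,n="wrist",c=np.array([.538,-.204]),dbg=True):
    # resample the disc to polar coordinates: dark share over angle
    th=np.arange(0,360,.5)*np.pi/180
    def ring(r,z):
        P=np.stack([c[0]+r*np.cos(th),c[1]+r*np.sin(th),np.full_like(th,z)],1); uv=proj(n,P).astype(np.float32)
        return cv2.remap(im.mean(2).astype(np.float32),uv[:,:1],uv[:,1:],1)[:,0]
    a=np.mean([ring(r,.061) for r in(.047,.049)],0); p=np.mean([ring(r,.066) for r in(.034,.038,.042)],0)
    def runs(v,t):
        k=v<t; s=np.flatnonzero(k&~np.roll(k,1)); out=[]
        for i in s:
            L=0
            while k[(i+L)%720] and L<720: L+=1
            out.append(((i+(L-1)/2)/2%360,L/2))
        return out
    return runs(a,110),runs(p,120)
def knob(im,d,n="wrist"):
    v,u=np.nonzero((d>0)); P=pts(n,np.c_[u,v],d[v,u]); k=(np.abs(P[:,2]-.107)<.006)&(np.hypot(P[:,0]-.538,P[:,1]+.204)<.04)
    return k.sum(),cv2.minAreaRect((P[k,:2]*1000).astype(np.float32))
E
python3 - <<'E'
from h import *
z=np.load("/tmp/wrist3.npz"); im,d=z["im"],z["d"]
s=silhouettes("wrist","knob_grip")[0]["pixels"]; P=maskpts("wrist",s,d); Q=P[np.abs(P[:,2]-.061)<.005]
h=cv2.convexHull((Q[:,:2]*1000).astype(np.float32)); print(cv2.minEnclosingCircle(h),cv2.fitEllipse(h))
print(knob(im,d)); print(*dial(im),sep="\n")
E
```

```text
((539.37841796875, -203.725341796875), 64.19368743896484) ((538.9952392578125, -203.4845733642578), (126.77621459960938, 127.53280639648438), 169.6353302001953)
(np.int64(2152), ((539.0894165039062, -203.5991668701172), (40.0893669128418, 40.36424255371094), 51.06702423095703))
[(np.float64(139.75), 9.0), (np.float64(309.75), 2.0)]
[(np.float64(310.5), 3.5)]
```

Emit:
step_arm([
  {"jaw":1,"tx":0.005,"ty":0.015,"tz":0,"ax":0,"ay":0,"az":-0.145},
  {"jaw":1,"tx":0.017,"ty":0.037,"tz":0,"ax":0,"ay":0,"az":-0.29},
  {"jaw":1,"tx":0.017,"ty":0.037,"tz":0.01,"ax":0,"ay":0,"az":-0.435},
  {"jaw":1,"tx":0.017,"ty":0.037,"tz":0.02,"ax":0,"ay":0,"az":-0.58},
  {"jaw":1,"tx":0.017,"ty":0.037,"tz":0.03,"ax":0,"ay":0,"az":-0.725},
  {"jaw":1,"tx":0.017,"ty":0.037,"tz":0.03,"ax":0,"ay":0,"az":-0.87},
  {"jaw":1,"tx":0.017,"ty":0.037,"tz":0.03,"ax":0,"ay":0,"az":-1.015},
  {"jaw":1,"tx":0.017,"ty":0.037,"tz":0.03,"ax":0,"ay":0,"az":-1.14},
])

```text
time: 11.7
tool_pos: [0.5393, -0.2026, 0.182]
ee_rot: [-3.138, -0.001, 2.469]
wrist_force: [-0.9, 0.6, 0.5]
width: 0.0938
```

Emit:
step_arm([
  {"jaw":1,"tx":0,"ty":0,"tz":0,"ax":0,"ay":0,"az":0},
  {"jaw":1,"tx":0,"ty":0,"tz":0,"ax":0,"ay":0,"az":0},
])

```text
time: 11.9
tool_pos: [0.5393, -0.2027, 0.1819]
ee_rot: [-3.138, -0.001, 2.467]
wrist_force: [0.4, 0.6, 0.0]
width: 0.0939
```

```bash
python3 - <<'E'
from h import *
o,p,M=tool(); print(o["time"],p,o["ee_rot"],o["joint_positions"].round(3)); print(delta([.539,-.2035,.088]), "tool y deg",np.degrees(np.arctan2(M[1,1],M[0,1])))
print(R.from_matrix(M.T@R.from_euler("xyz",[np.pi,0,np.radians(90+50.6)]).as_matrix()).as_rotvec().round(3))
im,d=snapshot("wrist"); print(knob(im,d)); c=np.array([.539,-.2035]); print(*dial(im,c=c)); z=np.load("/tmp/wrist3.npz")
E
```

```text
11.9 [ 0.53925181 -0.20273802  0.18188541] [-3.13814760e+00 -1.29928364e-03  2.46675229e+00] [-0.456  0.147  1.302 -0.003  1.694 -1.352]
[-0.0004 -0.0004  0.0939] tool y deg 51.334751611629315
[-0.003 -0.001  0.013]
(np.int64(2497), ((538.4916381835938, -203.98516845703125), (39.75986099243164, 39.994895935058594), 51.000335693359375))
[(np.float64(142.0), 8.5), (np.float64(308.0), 2.5)] [(np.float64(307.5), 3.5)]
```

Emit:
step_arm([
  {"jaw":1,"tx":0,"ty":0,"tz":0.04,"ax":0,"ay":0,"az":0},
  {"jaw":1,"tx":0,"ty":0,"tz":0.075,"ax":0,"ay":0,"az":0},
  {"jaw":1,"tx":0,"ty":0,"tz":0.092,"ax":0,"ay":0,"az":0},
  {"jaw":1,"tx":0,"ty":0,"tz":0.092,"ax":0,"ay":0,"az":0},
  {"jaw":0.3,"tx":0,"ty":0,"tz":0.092,"ax":0,"ay":0,"az":0},
  {"jaw":0.3,"tx":0,"ty":0,"tz":0.092,"ax":0,"ay":0,"az":0},
  {"jaw":0.3,"tx":0,"ty":0,"tz":0.092,"ax":0,"ay":0,"az":0},
  {"jaw":0.3,"tx":0,"ty":0,"tz":0.092,"ax":0,"ay":0,"az":0},
])

```text
time: 12.75
tool_pos: [0.5397, -0.2033, 0.0914]
ee_rot: [-3.139, 0.001, 2.467]
wrist_force: [-0.9, 0.5, -1.0]
width: 0.0653
```

Emit:
step_arm([
  {"jaw":0.3,"tx":0,"ty":0,"tz":0,"ax":0,"ay":0,"az":0},
  {"jaw":0.3,"tx":0,"ty":0,"tz":0,"ax":0,"ay":0,"az":0},
  {"jaw":0.3,"tx":0,"ty":0,"tz":0,"ax":0,"ay":0,"az":0},
  {"jaw":0.3,"tx":0,"ty":0,"tz":0,"ax":0,"ay":0,"az":0},
  {"jaw":0.3,"tx":0,"ty":0,"tz":0,"ax":0,"ay":0,"az":0},
])

```text
time: 13.25
tool_pos: [0.5396, -0.2032, 0.0912]
ee_rot: [-3.139, 0.001, 2.467]
wrist_force: [-0.6, -0.4, 0.3]
width: 0.0287
```

```bash
python3 - <<'E'
from h import *
o=get_obs(); print(o["width"],o["wrist_force"])
L=[]
for n in("scene","side"):
    im,d=snapshot(n); np.savez(f"/tmp/{n}4.npz",im=im,d=d); L.append(im[...,::-1])
cv2.imwrite("pics/c.png",np.hstack([cv2.resize(L[0][120:270,150:300],(390,390),interpolation=3),cv2.resize(L[1][110:260,260:410],(390,390),interpolation=3)]))
E
```

```text
0.028666119120477753 [-0.55974806 -0.44770502  0.29354944]
```

View pics/c.png

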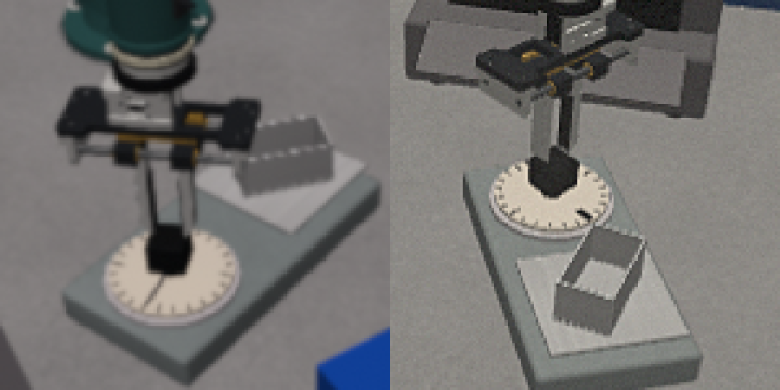

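```bash
python3 - <<'E'
from h import *
for n in("scene","side"):
    z=np.load(f"/tmp/{n}4.npz"); im,d=z["im"],z["d"]; m=d>0
    v,u=np.nonzero(m); P=pts(n,np.c_[u,v],d[v,u]); g=im[v,u].mean(1)
    k=(np.hypot(P[:,0]-.539,P[:,1]+.2035)<.06)
    for lo in np.arange(.07,.16,.01):
        s=k&(P[:,2]>lo)&(P[:,2]<lo+.01)
        if s.any(): print(n,round(lo,3),s.sum(),P[s].min(0).round(3),P[s].max(0).round(3),g[s].mean().round(), "bright",((g[s]>70).sum()))
    a=im[...,::-1]; p=proj(n,[[.5396,-.2032,.0912],[.5396,-.2032,.083],[.539,-.2035,.107]]); print(p.round(1))
    b=cv2.resize(a,None,fx=6,fy=6,interpolation=3); 
    for q,c in zip(p,((0,0,255),(0,255,0),(255,0,255))): cv2.circle(b,tuple(int(x*6+3) for x in q),3,c,-1)
    x,y=(p[0]*6).astype(int); cv2.imwrite(f"/tmp/{n}c.png",b[y-300:y+200,x-200:x+190])
cv2.imwrite("pics/d.png",np.hstack([cv2.imread("/tmp/scenec.png"),cv2.imread("/tmp/sidec.png")]))
E
```

```text
scene 0.07 49 [ 0.541 -0.234  0.071] [ 0.569 -0.187  0.08 ] 58.0 bright 17
scene 0.08 54 [ 0.542 -0.235  0.08 ] [ 0.569 -0.184  0.09 ] 20.0 bright 4
scene 0.09 56 [ 0.527 -0.234  0.09 ] [ 0.57  -0.183  0.1  ] 18.0 bright 4
scene 0.1 145 [ 0.52  -0.234  0.1  ] [ 0.568 -0.19   0.108] 21.0 bright 5
scene 0.11 13 [ 0.527 -0.226  0.114] [ 0.562 -0.195  0.12 ] 68.0 bright 4
scene 0.12 37 [ 0.527 -0.231  0.12 ] [ 0.565 -0.181  0.13 ] 87.0 bright 27
scene 0.13 38 [ 0.526 -0.232  0.13 ] [ 0.567 -0.18   0.14 ] 90.0 bright 32
scene 0.14 44 [ 0.526 -0.232  0.14 ] [ 0.566 -0.177  0.15 ] 85.0 bright 33
scene 0.15 36 [ 0.529 -0.231  0.15 ] [ 0.567 -0.184  0.16 ] 92.0 bright 30
[[215.9 213.4]
 [216.1 215.7]
 [215.2 208.8]]
side 0.07 41 [ 0.512 -0.207  0.071] [ 0.564 -0.178  0.08 ] 68.0 bright 14
side 0.08 46 [ 0.513 -0.206  0.081] [ 0.565 -0.177  0.09 ] 37.0 bright 0
side 0.09 52 [ 0.513 -0.204  0.09 ] [ 0.565 -0.177  0.1  ] 39.0 bright 1
side 0.1 131 [ 0.511 -0.228  0.1  ] [ 0.563 -0.177  0.11 ] 42.0 bright 3
side 0.11 15 [ 0.524 -0.223  0.11 ] [ 0.548 -0.182  0.12 ] 60.0 bright 7
side 0.12 31 [ 0.518 -0.217  0.121] [ 0.562 -0.177  0.13 ] 80.0 bright 21
side 0.13 38 [ 0.518 -0.22   0.13 ] [ 0.563 -0.174  0.14 ] 77.0 bright 25
side 0.14 51 [ 0.516 -0.22   0.14 ] [ 0.563 -0.176  0.15 ] 80.0 bright 36
side 0.15 46 [ 0.517 -0.222  0.15 ] [ 0.564 -0.176  0.16 ] 85.0 bright 34
[[321.8 175.8]
 [321.6 178.1]
 [322.4 171.3]]
```

View pics/d.png

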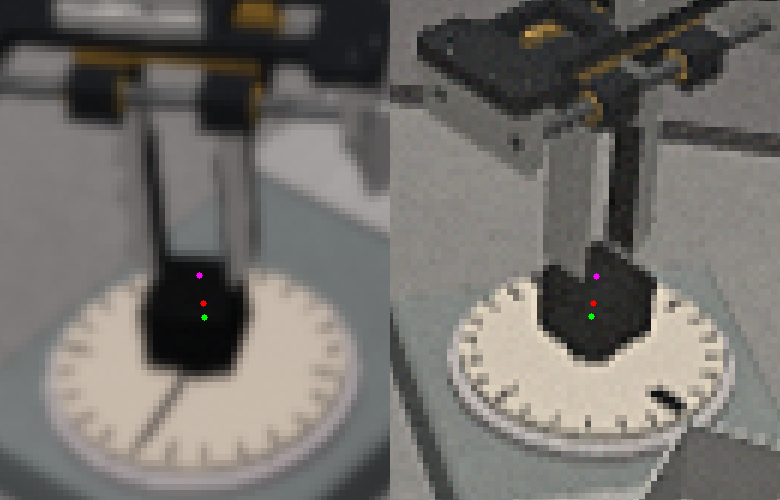

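```bash
python3 - <<'E'
from h import *
o,p,M=tool(); im,d=snapshot("wrist")
v,u=np.nonzero(d>0); P=(pts("wrist",np.c_[u,v],d[v,u])-p)@M
f=(np.abs(P[:,0])<.012)&(P[:,2]<.03)&(P[:,2]>-.08)&(np.abs(P[:,1])<.04)
for lo in np.arange(-.06,.03,.005):
    s=f&(P[:,2]>=lo)&(P[:,2]<lo+.005)
    if s.any(): print(round(lo,3),s.sum(),P[s].min(0).round(3),P[s].max(0).round(3),im[v[s],u[s]].mean().round())
print(proj("wrist",p+M@[0,.014,.008]),proj("wrist",p+M@[0,.014,-.02]))
cv2.imwrite("pics/e.png",im[...,::-1])
E
```

```text
-0.06 359 [-0.008 -0.024 -0.06 ] [ 0.011  0.028 -0.055] 62.0
-0.055 312 [-0.008 -0.025 -0.055] [ 0.011  0.028 -0.05 ] 66.0
-0.05 279 [-0.008 -0.025 -0.05 ] [ 0.011  0.028 -0.045] 66.0
-0.045 265 [-0.007 -0.024 -0.045] [ 0.01   0.028 -0.04 ] 64.0
-0.04 236 [-0.006 -0.025 -0.04 ] [ 0.01   0.028 -0.035] 62.0
-0.035 223 [-0.007 -0.023 -0.035] [ 0.01   0.027 -0.03 ] 59.0
-0.03 142 [-0.008 -0.02  -0.03 ] [ 0.01   0.024 -0.025] 54.0
-0.025 24 [-0.    -0.014 -0.025] [ 0.01   0.02  -0.023] 38.0
-0.02 869 [-0.012 -0.02  -0.017] [ 0.012  0.016 -0.015] 33.0
-0.015 1565 [-0.012 -0.021 -0.015] [ 0.012  0.018 -0.012] 34.0
0.025 47 [-0.012 -0.04   0.029] [0.011 0.04  0.03 ] 227.0
[[304.96812012 242.41970731]] [[307.77206442 259.45837768]]
```

View pics/e.png

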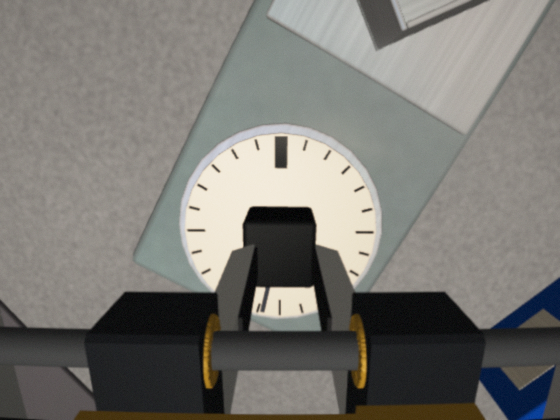

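The fingertips end about 25 mm behind the reported TCP, not 8 mm ahead of it, so they closed above the knob. I'll open, go 36 mm lower and grip again.

Emit:
step_arm([
  {"jaw":1,"tx":0,"ty":0,"tz":0,"ax":0,"ay":0,"az":0},
  {"jaw":1,"tx":0,"ty":0,"tz":0,"ax":0,"ay":0,"az":0},
  {"jaw":1,"tx":0,"ty":0,"tz":0,"ax":0,"ay":0,"az":0},
  {"jaw":1,"tx":0,"ty":0,"tz":0,"ax":0,"ay":0,"az":0},
  {"jaw":1,"tx":0,"ty":0,"tz":0,"ax":0,"ay":0,"az":0},
  {"jaw":1,"tx":0,"ty":0,"tz":0.015,"ax":0,"ay":0,"az":0},
  {"jaw":1,"tx":0,"ty":0,"tz":0.03,"ax":0,"ay":0,"az":0},
  {"jaw":1,"tx":0,"ty":0,"tz":0.034,"ax":0,"ay":0,"az":0},
])

```text
time: 14.2
tool_pos: [0.5376, -0.2023, 0.0536]
ee_rot: [-3.137, -0.005, 2.467]
wrist_force: [-0.3, 0.8, -0.4]
width: 0.0886
```

Emit:
step_arm([
  {"jaw":0.3,"tx":0,"ty":0,"tz":0,"ax":0,"ay":0,"az":0},
  {"jaw":0.3,"tx":0,"ty":0,"tz":0,"ax":0,"ay":0,"az":0},
  {"jaw":0.3,"tx":0,"ty":0,"tz":0,"ax":0,"ay":0,"az":0},
  {"jaw":0.3,"tx":0,"ty":0,"tz":0,"ax":0,"ay":0,"az":0},
  {"jaw":0.3,"tx":0,"ty":0,"tz":0,"ax":0,"ay":0,"az":0},
  {"jaw":0.3,"tx":0,"ty":0,"tz":0,"ax":0,"ay":0,"az":0},
  {"jaw":0.3,"tx":0,"ty":0,"tz":0,"ax":0,"ay":0,"az":0},
  {"jaw":0.3,"tx":0,"ty":0,"tz":0,"ax":0,"ay":0,"az":0},
])

```text
time: 15.0
tool_pos: [0.5361, -0.2045, 0.0538]
ee_rot: [-3.133, -0.005, 2.466]
wrist_force: [-4.2, -4.4, 1.2]
width: 0.0397
```

Emit:
step_arm([
  {"jaw":0.3,"tx":0,"ty":0,"tz":0,"ax":0,"ay":0,"az":0},
  {"jaw":0.3,"tx":0,"ty":0,"tz":0,"ax":0,"ay":0,"az":0},
])

```text
time: 15.2
tool_pos: [0.5361, -0.2046, 0.0539]
ee_rot: [-3.133, -0.005, 2.466]
wrist_force: [-1.3, 0.3, 0.7]
width: 0.0401
```

Emit:
step_arm([
  {"jaw":0.3,"tx":0,"ty":0,"tz":0,"ax":0,"ay":0,"az":0.14},
  {"jaw":0.3,"tx":0,"ty":0,"tz":0,"ax":0,"ay":0,"az":0.28},
  {"jaw":0.3,"tx":0,"ty":0,"tz":0,"ax":0,"ay":0,"az":0.42},
  {"jaw":0.3,"tx":0,"ty":0,"tz":0,"ax":0,"ay":0,"az":0.56},
  {"jaw":0.3,"tx":0,"ty":0,"tz":0,"ax":0,"ay":0,"az":0.7},
  {"jaw":0.3,"tx":0,"ty":0,"tz":0,"ax":0,"ay":0,"az":0.84},
])

```text
time: 15.8
tool_pos: [0.5376, -0.2038, 0.0539]
ee_rot: [-3.136, 0.003, 1.621]
wrist_force: [4.3, -0.4, -2.9]
width: 0.0399
```

```bash
python3 - <<'E'
from h import *
o,p,M=tool(); print(p,o["ee_rot"],o["width"],o["wrist_force"],o["wrist_torque"],o["joint_positions"].round(3),np.degrees(np.arctan2(M[1,1],M[0,1])))
im,d=snapshot("wrist"); print(knob(im,d)); print(*dial(im,c=np.array([.5387,-.2037])))
E
```

```text
[ 0.53761436 -0.20384784  0.05390992] [-3.13558669e+00  2.70115563e-03  1.62072064e+00] 0.03986619248413594 [ 4.26231294 -0.42142131 -2.93292314] [ 0.36368957 -0.66841269  0.05262122] [-0.458  0.203  1.494 -0.005  1.448 -0.507] 2.859522813334115
(np.int64(7938), ((538.7977294921875, -203.53298950195312), (63.86326599121094, 39.94176483154297), 2.732212781906128))
[(np.float64(92.5), 8.5), (np.float64(219.25), 34.0), (np.float64(248.5), 16.5), (np.float64(295.75), 16.0), (np.float64(323.5), 36.5)] [(np.float64(272.25), 160.0)]
```

Emit:
step_arm([
  {"jaw":0.3,"tx":0,"ty":0,"tz":0,"ax":0,"ay":0,"az":0.14},
  {"jaw":0.3,"tx":0,"ty":0,"tz":0,"ax":0,"ay":0,"az":0.28},
  {"jaw":0.3,"tx":0,"ty":0,"tz":0,"ax":0,"ay":0,"az":0.42},
  {"jaw":0.3,"tx":0,"ty":0,"tz":0,"ax":0,"ay":0,"az":0.56},
  {"jaw":0.3,"tx":0,"ty":0,"tz":0,"ax":0,"ay":0,"az":0.7},
  {"jaw":0.3,"tx":0,"ty":0,"tz":0,"ax":0,"ay":0,"az":0.84},
  {"jaw":0.3,"tx":0,"ty":0,"tz":0,"ax":0,"ay":0,"az":0.98},
  {"jaw":0.3,"tx":0,"ty":0,"tz":0,"ax":0,"ay":0,"az":1.1},
])

```text
time: 16.65
tool_pos: [0.5395, -0.2049, 0.0539]
ee_rot: [3.138, 0.004, 0.514]
wrist_force: [6.2, -5.1, -2.9]
width: 0.04
```

Emit:
step_arm([
  {"jaw":0.3,"tx":0,"ty":0,"tz":0,"ax":0,"ay":0,"az":0.14},
  {"jaw":0.3,"tx":0,"ty":0,"tz":0,"ax":0,"ay":0,"az":0.28},
  {"jaw":0.3,"tx":0,"ty":0,"tz":0,"ax":0,"ay":0,"az":0.42},
  {"jaw":0.3,"tx":0,"ty":0,"tz":0,"ax":0,"ay":0,"az":0.56},
  {"jaw":0.3,"tx":0,"ty":0,"tz":0,"ax":0,"ay":0,"az":0.7},
  {"jaw":0.3,"tx":0,"ty":0,"tz":0,"ax":0,"ay":0,"az":0.84},
  {"jaw":0.3,"tx":0,"ty":0,"tz":0,"ax":0,"ay":0,"az":0.98},
  {"jaw":0.3,"tx":0,"ty":0,"tz":0,"ax":0,"ay":0,"az":1.1},
])

```text
time: 17.45
tool_pos: [0.5395, -0.207, 0.0538]
ee_rot: [3.134, -0.003, -0.589]
wrist_force: [-0.4, -7.2, -2.2]
width: 0.04
```

```bash
python3 - <<'E'
from h import *
o,p,M=tool(); print(o["time"],p,o["ee_rot"],o["width"],o["wrist_force"],o["wrist_torque"],o["joint_positions"].round(3),np.degrees(np.arctan2(M[1,1],M[0,1])))
for n in("scene","side"):
    im,d=snapshot(n); print(n,dial(im,n,c=np.array([.5387,-.2037])))
z=np.load("/tmp/scene3.npz"); print(dial(z["im"],"scene",c=np.array([.5387,-.2037])))
E
```

```text
17.45 [ 0.53954238 -0.20697107  0.05378718] [ 3.13410043 -0.00314972 -0.58948306] 0.03995945847984447 [-0.42145378 -7.15835376 -2.17618078] [-0.10271153 -0.29725826  0.07941429] [-0.459  0.205  1.492 -0.008  1.442  1.702] -123.77624360503634
scene ([(np.float64(160.25), 83.0), (np.float64(323.75), 4.0)], [(np.float64(163.25), 112.0)])
side ([(np.float64(274.25), 71.0), (np.float64(321.0), 9.5)], [(np.float64(278.0), 101.5)])
([(np.float64(160.75), 60.0)], [(np.float64(164.75), 85.0), (np.float64(309.0), 2.5)])
```

Emit:
step_arm([
  {"jaw":0.3,"tx":0,"ty":0.0,"tz":0,"ax":0,"ay":0,"az":0.14},
  {"jaw":0.3,"tx":0,"ty":0,"tz":0,"ax":0,"ay":0,"az":0.29},
  {"jaw":0.3,"tx":0,"ty":0,"tz":0,"ax":0,"ay":0,"az":0.29},
  {"jaw":0.3,"tx":0,"ty":0,"tz":0,"ax":0,"ay":0,"az":0.29},
  {"jaw":1,"tx":0,"ty":0,"tz":0,"ax":0,"ay":0,"az":0.29},
  {"jaw":1,"tx":0,"ty":0,"tz":0,"ax":0,"ay":0,"az":0.29},
  {"jaw":1,"tx":0,"ty":0,"tz":0,"ax":0,"ay":0,"az":0.29},
  {"jaw":1,"tx":0,"ty":0,"tz":0,"ax":0,"ay":0,"az":0.29},
])

```text
time: 18.35
tool_pos: [0.5397, -0.2067, 0.0538]
ee_rot: [3.136, -0.005, -0.875]
wrist_force: [-0.5, -0.0, 0.4]
width: 0.0683
```

Emit:
step_arm([
  {"jaw":1,"tx":0,"ty":0,"tz":-0.04,"ax":0,"ay":0,"az":0},
  {"jaw":1,"tx":0,"ty":0,"tz":-0.08,"ax":0,"ay":0,"az":0},
  {"jaw":1,"tx":0,"ty":0,"tz":-0.12,"ax":0,"ay":0,"az":0},
  {"jaw":1,"tx":-0.02,"ty":0,"tz":-0.15,"ax":0,"ay":0,"az":0},
  {"jaw":1,"tx":-0.04,"ty":0,"tz":-0.15,"ax":0,"ay":0,"az":0},
  {"jaw":1,"tx":-0.04,"ty":0,"tz":-0.15,"ax":0,"ay":0,"az":0},
  {"jaw":1,"tx":-0.04,"ty":0,"tz":-0.15,"ax":0,"ay":0,"az":0},
])

```text
time: 19.05
tool_pos: [0.5143, -0.1747, 0.2033]
ee_rot: [3.135, -0.005, -0.875]
wrist_force: [-0.0, 0.2, -0.3]
width: 0.0943
```

```bash
python3 - <<'E'
from h import *
o,p,M=tool(); print(o["time"],p,o["ee_rot"],o["width"],o["wrist_force"])
im,d=snapshot("wrist"); cv2.imwrite("pics/f.png",im[...,::-1]); print(knob(im,d))
s=silhouettes("wrist","knob_grip")[0]["pixels"]; P=maskpts("wrist",s,d); Q=P[np.abs(P[:,2]-.061)<.005]
h=cv2.convexHull((Q[:,:2]*1000).astype(np.float32)); e=cv2.fitEllipse(h); print(e)
print(*dial(im,c=np.array(e[0])/1000),sep="\n")
for n in("side","scene"):
    im,d=snapshot(n)
    for s in silhouettes(n,"tin_center")[:1]:
        P=maskpts(n,s["pixels"],d); print(n,s["confidence"],np.percentile(P,[2,50,98],axis=0).round(3).tolist())
E
```

```text
19.05 [ 0.51427383 -0.17467505  0.20329913] [ 3.13538114 -0.00530094 -0.87455414] 0.09427290394125137 [-0.00036114  0.18657572 -0.27358417]
(np.int64(2367), ((538.0039672851562, -204.28628540039062), (39.811092376708984, 39.59638977050781), 39.88566589355469))
((538.025390625, -204.53541564941406), (126.27570343017578, 127.58197784423828), 147.2308349609375)
[(np.float64(310.0), 8.5)]
[(np.float64(309.0), 3.5)]
side 0.72 [[0.436, -0.088, 0.07], [0.472, -0.045, 0.094], [0.507, 0.018, 0.12]]
```

View pics/f.png

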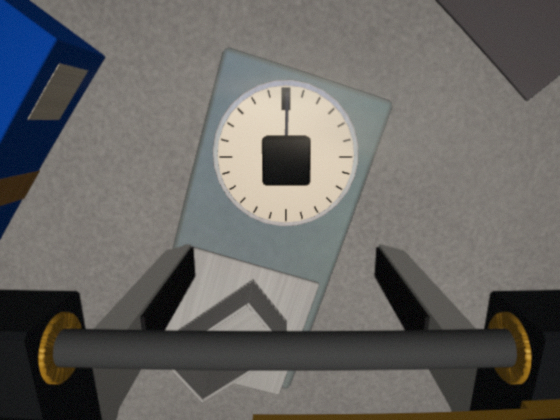

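The picture shows the zero bar at pixel (286,99) on the same line as the pointer at (287,120). The tin is on the pan and the gripper is clear of everything.

```bash
python3 -c "
from bench import *
print(get_obs()['qvel'].round(3)); print(close_job())"
```

```text
[ 0.001 -0.005 -0.002  0.001 -0.002  0.002]
the job is handed in; nothing more can be done
None
```

The job is handed in: the tin stands on the scale's pan, and the zero mark is turned under the pointer. The verdict isn't reported back.

**Last checks (from the pictures):**
- **Tin:** its centre is about 2 mm from the pan's centre, and it is upright. The pan sank about 6 mm and the pointer went to about 1.26 rad. In the last look only the side camera found the tin; the scene camera missed it.
- **Dial:** the zero bar sits at 310.0° and the pointer at 309.0°, about 1 mm apart at 55 mm from the axis.
- **Arm:** it is at rest and clear, with about 0.3 N on the wrist. I did not re-measure the stapler, cup and toner box at the end, but the arm never went near them.

**What went wrong on the way:**
- **First tin grasp:** I lifted before the fingers had closed. The tin stayed put, and the second try held.
- **First knob grasp:** the fingers closed above the knob. The wrist camera showed the fingertips about 25 mm behind the reported TCP, where the description puts them 8 mm ahead. I went lower and gripped it properly.
- **Number of grips:** I turned the knob in one grip of about 190° instead of several, because the last joint's range allowed it.

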